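# Function-check three limit switches

## Robot

A 6-joint arm with a two-finger parallel gripper is mounted at the origin on the work surface. World frame = base frame: x ahead of the robot, y to its left, z up, the work surface at z = 0. Lengths are in m, angles in rad, forces in N, time in s.
With the tool pointing down it reaches from about 0.375 to 0.975 m from the base axis. Payload 3.8 kg.
Tool frame: the origin (TCP) lies at the very end of the fingers, on their centre line; the grasp point (between the pads) lies r.hold_point_z behind it (r.hold_point_z is the distance from the TCP to the grasp point, in m); z points along the fingers, y is the direction in which the jaws open and shut (so a half turn about z gives the same grasp; the last joint's range is limited). The gripper opens to 85 mm and grips with 20 to 120 N. Pads are 22 mm wide; open, the fingers measure 114 mm over their backs; the gripper's body (76 mm by 85 mm) begins 54 mm behind the grasp point. The pads swing forward as they close: fully open they stand 13 mm farther back than shut.
Start: joints at [1.261, 0.264, 1.604, -0, 1.274, -0.037], TCP at [0.182, 0.65, 0.192] pointing down, gripper open.
Joint ranges: [-2.63, 2.63], [-0.94, 2.18], [0.31, 2.57], [-1.31, 4.45], [0, 2.66], [-2.55, 2.55]. Speed limits (rad/s): [2.57, 2.57, 3.14, 3.14, 3.14, 3.14].

## Interface

Orientations are given as a rotation vector (axis times angle).
In Python, from bench import r gives the robot as it stands.
- The arm moves only by the tool servo_tool, never from a script. Its argument "plan" is a list of rows, each a list of 2 entries, a list of its own where there are three numbers: the shift along the tool's x, y, z in m, then the turn about the tool's z in rad. In form: [[[x, y, z], spin], ...]. A call has 1 to 8 rows; each row shifts and turns the commanded pose from where the row before left it, along the tool's axes as they then stand; what a row does not reach is not made up. A row lasts 1/10 s, in which the tool goes at most 50 mm and 8.59 degrees, less where a joint would pass 70% of its speed; a pose out of reach is approached as far as the arm can. A call with a gripper value outside its range is refused whole. "hand" is the opening, from 0 (shut) to 1 (fully open), set as the call begins (left out, the last holds). The fingers move at their own pace and stop on an object; the grip force is fixed at half the most. Time passes only in rows, so rows that do not move let the fingers close. It gives the time, the measured TCP pose, the force and the opening at its end, in the units of the state.
- r.read_state(): the state, without advancing time (a new reading comes with each control period).
- r.camera(name): name is "scene" or "top"; returns the picture (420x560x3 uint8, blue, green, red); there is no depth.
- r.camera_model(name): a dict with "camera_matrix" (3x3 intrinsics, pixels), "camera_from_world" (4x4, takes a point from world to camera coordinates). Camera axes: x right, y down, z forward; pixel columns grow to the right and rows downward; lengths in m; the calibration is good to about 2 mm. A picture is of the moment at which its call begins. camera_model takes no time and is no camera call.
- r.close_job(): hands the job in, once; it reports no verdict.
Trained networks look in the newest picture that a camera, given by its name, has taken for a name from the list of things; names that differ only in an ending like _2 or _b are one class to them, and where a whole thing is asked for, a point or a joint stands for the part that bears it (a point fixed in the world has none). Each returns a list of dicts, best first, with "p" (0 to 1); they miss things now and then, are a little off and sometimes report something else, mostly with a low value. They report only what shows in the picture. A call takes as long as a camera call. They do not tell look-alikes from the thing itself.
- r.masks_of(camera, name): "mask" (420x560 bool, what is visible of it) and "xy" ([column, row] in pixels, amid what is visible of it).
- r.mark_of(camera, name): "xy" ([column, row] in pixels: a listed point, or the origin of a listed thing).
The state is a dict: "t": time; "joint_positions": joint angles; "joint_velocities": joint speeds; "joint_efforts": joint torques, N m; "eef_pos": TCP position; "ee_rot": TCP orientation; "wrist_force": force on the tool from outside, world axes, zero at the start; "wrist_torque": the same for the moment, N m; "gripper_width": finger opening in m.
Only numpy, scipy, OpenCV 4.12 (cv2) and the standard library are available. Lean on these libraries where they do the work, as an engineer would, in place of code of your own. Each camera call takes 0.05 s, during which the arm holds its last target. There are 200 camera calls.

## Task

Work the three limit switches standing on the bench with the fingertips, in this order: first press down the domed plunger, then push the upright wobble stick over to any side, then press down the roller on its arm. Go clearly past half of each one's travel, lightly and for a moment, and let each spring back before you work the next. Do not lift, tip or shove the switches, and leave the pinion, the rack piece, the mug and the screwdriver where they are.

Things in the scene. Friction and masses are not known exactly. Their poses are not given: they have to be found in the camera images.
- plunger_switch: plunger switch, loose on the bench, upright: a grey die-cast limit-switch housing bolted on a dark steel foot plate 110 (own x) x 90 (own y) x 12 mm, 1.4 kg in all. Origin: centre of the plate's underside; z up. Housing 44 x 42 mm, its top 92 mm above the bench, with a steel collar (32 mm wide, up to 100 mm) from which the domed plunger stands up.
- plunger_top (a point): top centre of the domed steel plunger, 24 mm diameter, 118 mm above the bench at rest, 18 mm clear of its collar, on the vertical axis through the switch's origin. It moves down with the plunger.
- plunger (a joint): how far the plunger is pressed down, m: 0 at rest, 0.010 fully in; springs back by itself. It needs about 1.2 N to start and 4.2 N at the bottom.
- stick_switch: wobble-stick switch, loose on the bench, upright: a grey die-cast limit-switch housing bolted on a dark steel foot plate 110 (own x) x 90 (own y) x 12 mm, 1.4 kg in all. Origin: centre of the plate's underside; z up. Housing 44 x 42 mm, its top 77 mm above the bench; the stick stands up from its middle.
- stick_tip (a point): top end of the wobble stick: steel rod 10 mm thick, upper 25 mm a white sleeve 16 mm thick. At rest vertical over the switch's origin, top 170 mm above the bench. It pivots to every side about a point 85 mm below the tip, leans up to 0.8 rad (0.5 N at the tip for 0.35 rad) and springs back upright; over 0.25 rad counts as pushed over. Site z runs along the stick.
- roller_switch: roller-arm switch, loose on the bench, upright: a grey die-cast limit-switch housing bolted on a dark steel foot plate 110 (own x) x 90 (own y) x 12 mm, 1.4 kg in all. Origin: centre of the plate's underside; z up. Housing 80 x 42 mm, its top 92 mm above the bench. The arm's hinge lies 30 mm behind the origin along its own -x, 104 mm above the bench; the arm rises from it towards own +x.
- roller (a point): centre of the black nylon roller at the arm's end, 22 mm diameter, 16 mm wide, axis along the switch's own y. At rest it lies 23 mm from the switch's origin along own +x and 129 mm above the bench (top of the roller 140 mm). Pressed down it swings about the hinge, 59 mm away: about 23 mm down and 5 mm on towards own +x at full travel.
- roller_arm (a joint): how far the roller arm is pressed down, rad: 0 at rest (arm rising at 25 degrees), 0.4 fully down; springs back by itself. 0.2 rad is about 11 mm of roller drop. The roller needs about 1.7 N to start and 3.8 N at the bottom.
- pinion: steel gear wheel lying flat, about 63 mm across, 24 mm high with a hub up to 36 mm; loose; origin at the centre of its underside. Bystander.
- rack_piece: offcut of gate rack, brass-yellow bar 22 x 180 (own y) x 22 mm with black teeth to 29 mm height; loose; origin at the centre of its underside. Bystander.
- mug: white mug, 80 mm across, 90 mm high, handle at own +y; loose; origin at the centre of its underside. Bystander.
- screwdriver: screwdriver lying on the bench (origin at mid-length, on the bench), 150 mm long along own x, handle (26 mm thick) to own -x; loose. Bystander.
Mind the look-alikes: they are no part of the job. What is shaped like the plunger_switch but brown or orange is not meant. What is shaped like the stick_switch but green is not meant.

How it is judged:
On the way, in this order (a step that is already met when the one before it is completed fails the run):
1. the fingers press the domed plunger in past half its travel (5 mm), the other two switches at rest (value of joint plunger above 0.005 m and contact force between the fingers and plunger_switch above 0.2 N and angle between stick_tip's own z axis and vertical below 0.12 rad and value of joint roller_arm below 0.08 rad), for 0.1 s.
2. plunger back up, the fingers push the wobble stick over by more than 0.25 rad, the roller arm at rest (angle between stick_tip's own z axis and vertical above 0.25 rad and contact force between the fingers and stick_switch above 0.2 N and value of joint plunger below 0.002 m and value of joint roller_arm below 0.08 rad), for 0.1 s.
3. stick back upright, the fingers press the roller arm down past half its travel (0.2 rad), the plunger at rest (value of joint roller_arm above 0.2 rad and contact force between the fingers and roller_switch above 0.2 N and value of joint plunger below 0.002 m and angle between stick_tip's own z axis and vertical below 0.12 rad), for 0.1 s.
At the end, for the whole second after the job is handed in: All three switches sprung back (plunger within 2 mm, stick within 0.12 rad of upright, arm within 0.08 rad), standing upright at rest within 15 mm of where they began; pinion, rack piece, mug and screwdriver within 20 mm of where they began (value of joint plunger below 0.002 m and angle between stick_tip's own z axis and vertical below 0.12 rad and value of joint roller_arm below 0.08 rad and angle between each of plunger_switch, stick_switch, roller_switch's own z axis and vertical below 0.05 rad and distance of each of plunger_switch, stick_switch, roller_switch from where it was at the start of the episode below 0.015 m and linear speed of each of plunger_switch, stick_switch, roller_switch below 0.02 m/s and distance of each of pinion, rack_piece, mug, screwdriver from where it was at the start of the episode below 0.02 m); the robot touches nothing.
It fails at once if a switch lifted, tipped (0.12 rad) or shoved (15 mm) (height (world z) of any of plunger_switch, stick_switch, roller_switch above 0.008 m or angle between any of plunger_switch, stick_switch, roller_switch's own z axis and vertical above 0.12 rad or distance of any of plunger_switch, stick_switch, roller_switch from where it was at the start of the episode above 0.015 m).
It fails at once if the robot bears on a switch with more than 20 N (contact force between any of the fingers, the arm and plunger_switch above 20 N or contact force between any of the fingers, the arm and stick_switch above 20 N or contact force between any of the fingers, the arm and roller_switch above 20 N).
It fails at once if a bystander moved by more than 20 mm (distance of any of pinion, rack_piece, mug, screwdriver from where it was at the start of the episode above 0.02 m).
It also fails if it takes over 58 s, if anything falls off the work surface, if the arm or the gripper's body presses on something with over 40 N, if the wrist force passes 120 N, or if a joint passes its speed limit or range.

## Working session

There is one attempt and no reset: what is moved stays moved. The work goes in short steps, Python scripts to look and compute and a tool call to move; the robot and the scene stay as the last step left them, time stands still between calls to the robot, and variables do not carry over. Pictures are saved under pics/ and viewed, about 8 in all and at most 12, crops included, and the job is handed in when it is done.

Besides the shell and the picture viewer there is one more tool, called after "Call:" as a command line: name --argument value ..., lists and objects as JSON in quotes. servo_tool: Moves the arm, as the interface text tells. Its arguments: {"type":"object","properties":{"plan":{"type":"array"},"hand":{"type":"number"}},"required":["plan"]}

```bash
mkdir -p pics; cat > h.py <<'E'
import numpy as np, cv2
from bench import r
def ray(cam,xy,z):
    m=r.camera_model(cam);K=np.array(m["camera_matrix"]);T=np.array(m["camera_from_world"])
    R,t=T[:3,:3],T[:3,3];c=-R.T@t;d=R.T@np.linalg.inv(K)@np.array([xy[0],xy[1],1.])
    return c+d*(z-c[2])/d[2]
def proj(cam,p):
    m=r.camera_model(cam);K=np.array(m["camera_matrix"]);T=np.array(m["camera_from_world"])
    q=K@(T[:3,:3]@np.array(p)+T[:3,3]);return q[:2]/q[2]
E
python3 - <<'E'
from h import *
for c in("scene","top"):
    im=r.camera(c);cv2.imwrite(f"pics/{c}0.png",im)
    T=np.array(r.camera_model(c)["camera_from_world"]);print(c,(-T[:3,:3].T@T[:3,3]).round(3))
    for n,z in(("plunger_top",.118),("stick_tip",.17),("roller",.129),("plunger_switch",0),("stick_switch",0),("roller_switch",0)):
        for d in r.mark_of(c,n): print(c,n,round(d["p"],2),np.round(d["xy"],1),ray(c,d["xy"],z).round(3))
s=r.read_state();print(s["t"],s["eef_pos"],s["ee_rot"],s["gripper_width"],r.hold_point_z)
E
```

```text
scene [1.198 0.322 1.046]
scene plunger_top 0.61 [134.5 127.8] [ 0.417 -0.449  0.118]
scene plunger_top 0.56 [187.5 151.7] [ 0.439 -0.273  0.118]
scene plunger_top 0.51 [212.4 106.1] [ 0.257 -0.3    0.118]
scene stick_tip 0.56 [465.6 242.7] [0.483 0.422 0.17 ]
scene stick_tip 0.45 [384.9 207. ] [0.458 0.243 0.17 ]
scene roller 0.51 [267.2 237.7] [0.61  0.029 0.129]
scene plunger_switch 0.75 [218.2 139.3] [ 0.262 -0.292  0.   ]
scene plunger_switch 0.68 [193.  183.4] [ 0.443 -0.273  0.   ]
scene plunger_switch 0.58 [143.5 155.6] [ 0.407 -0.457  0.   ]
scene stick_switch 0.58 [449.9 288.3] [0.488 0.434 0.   ]
scene stick_switch 0.56 [370.9 251.5] [0.463 0.237 0.   ]
scene roller_switch 0.63 [186.5 149.7] [ 0.337 -0.355  0.   ]
top [0.233 0.004 1.389]
top plunger_top 0.66 [465.9 234.9] [ 0.411 -0.46   0.118]
top plunger_top 0.54 [403.8 298. ] [ 0.263 -0.293  0.118]
top plunger_top 0.51 [389.9 223.6] [ 0.447 -0.274  0.118]
top stick_tip 0.55 [182.5 224.9] [0.456 0.234 0.17 ]
top roller 0.66 [268.8 166.3] [0.605 0.022 0.129]
top plunger_switch 0.89 [379.2 228.8] [ 0.454 -0.27   0.   ]
top plunger_switch 0.88 [448.4 241.2] [ 0.412 -0.454  0.   ]
top plunger_switch 0.61 [392.6 298.8] [ 0.265 -0.29   0.   ]
top stick_switch 0.91 [190.7 237.5] [0.451 0.244 0.   ]
top stick_switch 0.79 [125.3 231.4] [0.475 0.422 0.   ]
top stick_switch 0.32 [182.9 226.2] [0.483 0.265 0.   ]
top roller_switch 0.81 [263.1 183. ] [0.596 0.042 0.   ]
0.7 [0.18187275 0.65006566 0.19192533] [4.27195067e-01 3.11239355e+00 1.51144132e-04] 0.08558354829428924 0.0187
```

View pics/scene0.png

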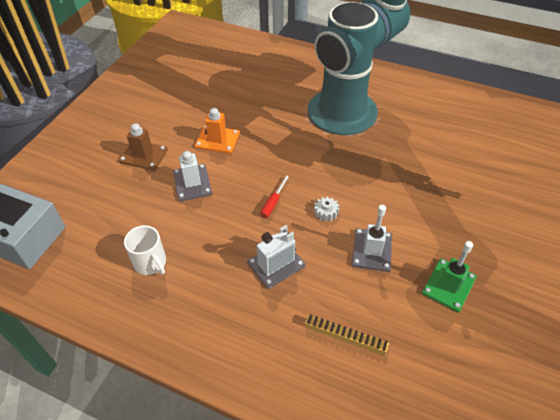

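View pics/top0.png

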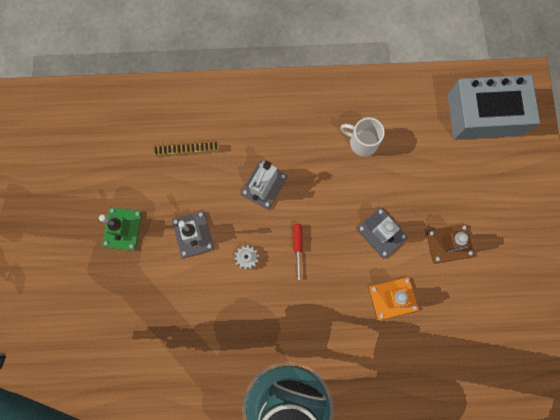

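Top view: three plunger-shaped switches: brown (460,240), orange (402,298) and grey (388,226). The grey one on the dark plate is the target. Two stick-shaped ones: green (115,226) and grey (186,229), so grey again. There is only one roller switch, at (265,180). I'll confirm these in a crop.

```bash
python3 - <<'E'
from h import *
a=cv2.imread("pics/top0.png");b=cv2.imread("pics/scene0.png")
P={"pl":[.443,-.273,.118],"st":[.457,.238,.17],"ro":[.607,.025,.129]}
sc=4;tiles=[]
for im,c in((a,"top"),(b,"scene")):
    row=[]
    for p in P.values():
        u=proj(c,p);x,y=int(u[0])-32,int(u[1])-28
        t=cv2.resize(im[y:y+64,x:x+64],None,fx=sc,fy=sc,interpolation=cv2.INTER_CUBIC)
        cv2.drawMarker(t,tuple(int(v) for v in ((u-[x,y]+.5)*sc)),(255,0,255),cv2.MARKER_CROSS,14,1)
        row.append(t);print(c,x,y,u.round(1))
    tiles.append(np.hstack(row))
cv2.imwrite("pics/crop1.png",np.vstack(tiles))
E
```

```text
top 357 197 [389.5 225.3]
top 148 196 [180.7 224.5]
top 235 137 [267.7 165.6]
scene 154 124 [186.8 152.7]
scene 350 177 [382.7 205.9]
scene 234 208 [266.1 236.3]
```

View pics/crop1.png

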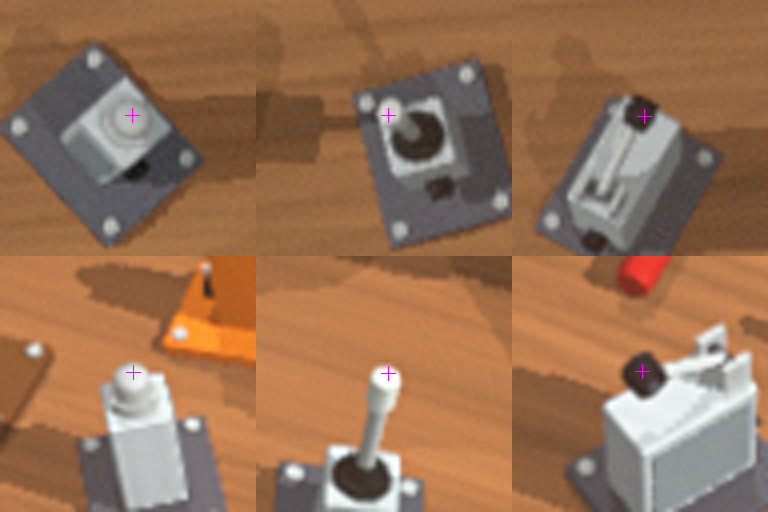

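Call:
servo_tool --plan '[[[0,0,-0.04],-0.1365],[[0,0,-0.04],-0.1365],[[0,0,0],0],[[0,0,0],0]]' --hand 0

```text
t: 1.1
eef_pos: [0.1822, 0.6511, 0.2742]
ee_rot: [0.001, 3.14, 0.006]
wrist_force: [-0.0, -0.3, 0.0]
gripper_width: 0.0283
```

The crop shows the magenta crosses on the grey plunger dome, the white stick tip and the black roller in both views. These are the targets: plunger (0.443,-0.273), stick (0.457,0.238), roller (0.607,0.025).

Call:
servo_tool --plan '[[[-0.038,-0.03,0],0],[[-0.038,-0.03,0],0],[[-0.038,-0.03,0],0],[[-0.038,-0.03,0],0],[[-0.038,-0.03,0],0],[[-0.038,-0.03,0],0],[[-0.038,-0.03,0],0],[[-0.038,-0.03,0],0]]'

```text
t: 1.9
eef_pos: [0.4864, 0.408, 0.2698]
ee_rot: [-0.001, -3.139, 0.003]
wrist_force: [0.5, 0.4, 1.1]
gripper_width: 0.0001
```

Call:
servo_tool --plan '[[[-0.015,-0.045,0],0],[[-0.015,-0.045,0],0],[[-0.015,-0.045,0],0],[[-0.015,-0.045,0],0],[[-0.015,-0.045,0],0],[[-0.015,-0.045,0],0],[[-0.015,-0.045,0],0],[[-0.015,-0.045,0],0]]'

```text
t: 2.7
eef_pos: [0.6052, 0.0482, 0.2699]
ee_rot: [-0.001, -3.139, 0.0]
wrist_force: [1.3, 1.7, -0.2]
gripper_width: -0.0001
```

Call:
servo_tool --plan '[[[0.015,-0.045,0],0],[[0.015,-0.045,0],0],[[0.015,-0.045,0],0],[[0.015,-0.045,0],0],[[0.015,-0.045,0],0],[[0.015,-0.045,0],0],[[0.015,-0.045,0],0],[[0.015,0,0],0]]'

```text
t: 3.5
eef_pos: [0.4838, -0.2692, 0.2695]
ee_rot: [-0.009, -3.138, 0.001]
wrist_force: [-0.3, 0.5, 0.5]
gripper_width: 0.0001
```

Call:
servo_tool --plan '[[[0.02,-0.002,0],0],[[0.021,-0.002,0.02],0],[[0,0,0.04],0],[[0,0,0.04],0],[[0,0,0.03],0],[[0,0,0],0],[[0,0,0],0]]'

```text
t: 4.2
eef_pos: [0.4442, -0.2679, 0.141]
ee_rot: [0.0, -3.139, -0.003]
wrist_force: [-0.6, -0.4, 0.3]
gripper_width: 0.0
```

```bash
python3 - <<'E'
from h import *
s=r.read_state();p=s["eef_pos"];print(p,s["wrist_force"])
t=[]
for c in("scene","top"):
    im=r.camera(c);u=proj(c,[.443,-.273,.118]);v=proj(c,p)
    x,y=int(u[0])-48,int(u[1])-50
    k=cv2.resize(im[y:y+96,x:x+96],None,fx=4,fy=4,interpolation=cv2.INTER_CUBIC)
    for q,col in((u,(255,0,255)),(v,(0,255,0))): cv2.drawMarker(k,tuple(int(w) for w in ((q-[x,y]+.5)*4)),col,cv2.MARKER_CROSS,14,1)
    t.append(k)
cv2.imwrite("pics/c2.png",np.hstack(t))
E
```

```text
[ 0.44422306 -0.26787214  0.14101957] [-0.61947511 -0.40620077  0.25688493]
```

View pics/c2.png

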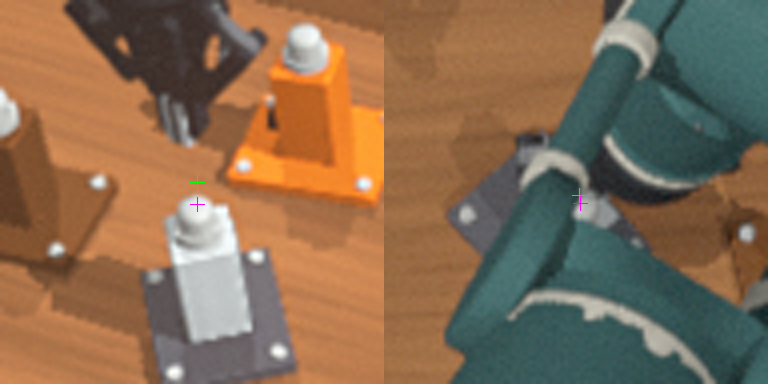

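The green cross (the reported TCP) sits about 11 px below the visible fingertips in the scene view (crop 197,183 versus about 183,142). The magenta cross does lie on the dome. I need to understand this before pressing, so I'll take a second look.

```bash
python3 - <<'E'
from h import *
t=[]
for c in("scene","top"):
    im=r.camera(c);s=r.read_state();p=np.array(s["eef_pos"])
    for q,col in(([.443,-.273,.118],(255,0,255)),(p,(0,255,0)),(p+[0,0,.06],(0,255,255)),([.443,-.273,0],(255,0,0))):
        cv2.drawMarker(im,tuple(int(round(w)) for w in proj(c,q)),col,cv2.MARKER_CROSS,5,1)
    u=proj(c,p);x,y=int(u[0])-80,int(u[1])-105
    t.append(cv2.resize(im[y:y+160,x:x+160],None,fx=2.5,fy=2.5,interpolation=cv2.INTER_CUBIC))
print(s)
cv2.imwrite("pics/c3.png",np.hstack(t))
E
```

```text
{'t': 4.4, 'joint_positions': array([-5.91127481e-01,  6.48534264e-03,  1.98487234e+00,  5.23478519e-05,
        1.14619174e+00, -2.16223673e+00]), 'joint_velocities': array([-0.00286376, -0.00114803,  0.00212488,  0.00010755, -0.00145899,
       -0.00179076]), 'joint_efforts': array([ 1.99075037e-02, -3.49930072e+01, -3.46249080e+01,  1.74082830e-03,
        9.07898153e-03,  2.55498919e-03]), 'eef_pos': array([ 0.44662555, -0.26975959,  0.14425024]), 'ee_rot': array([-4.57322608e-04,  3.13820729e+00, -3.47426572e-03]), 'wrist_force': array([-0.77230301, -0.9271179 , -1.03797404]), 'wrist_torque': array([-0.05814976,  0.01282626,  0.01785274]), 'gripper_width': 0.00010825233389940138}
```

View pics/c3.png

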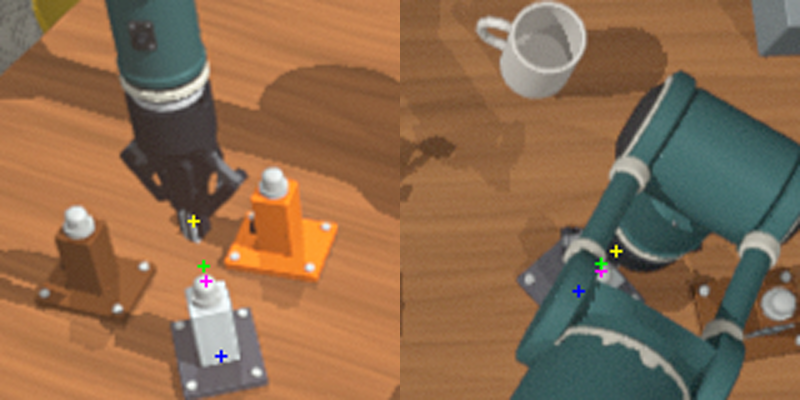

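The scene picture puts the visible fingertips (crop about 195,242) roughly 30 mm above the reported TCP. I'll lower by a safe amount, still above the dome by the state reading, and compare again.

Call:
servo_tool --plan '[[[0,0,0.01],0],[[0,0,0.008],0],[[0,0,0],0],[[0,0,0],0]]'

```text
t: 4.8
eef_pos: [0.4445, -0.2686, 0.1232]
ee_rot: [0.0, -3.14, -0.001]
wrist_force: [0.5, 0.2, -0.5]
gripper_width: 0.0001
```

```bash
cat > look.py <<'E'
from h import *
import sys
def look(name,pt,cams=("scene","top"),w=50,k=4,n=4,up=.6):
    E=[];F=[]
    for i in range(n):
        for c in cams[:1]: im0=r.camera(c)
        s=r.read_state();E.append(s["eef_pos"]);F.append(s["wrist_force"])
    p=np.mean(E,0);print("eef",p.round(4),"sd",np.std(E,0).round(4),"F",np.mean(F,0).round(2),np.std(F,0).round(2),"t",s["t"])
    t=[]
    for c in cams:
        im=r.camera(c);u=proj(c,pt);x,y=int(u[0])-w,int(u[1])-int(2*w*up)
        q=cv2.resize(im[y:y+2*w,x:x+2*w],None,fx=k,fy=k,interpolation=cv2.INTER_CUBIC)
        for a,col in((pt,(255,0,255)),(p,(0,255,0))): cv2.drawMarker(q,tuple(int(v) for v in (proj(c,a)-[x,y]+.5)*k),col,cv2.MARKER_CROSS,12,1)
        t.append(q)
    cv2.imwrite(f"pics/{name}.png",np.hstack(t));return p
E
python3 -c "
from look import *
look('c4',[.443,-.273,.118],w=45,k=4)"
```

```text
eef [ 0.4451 -0.269   0.1239] sd [0.0001 0.0001 0.0002] F [-0.12 -0.21 -0.37] [0.59 0.47 0.45] t 5.0
```

View pics/c4.png

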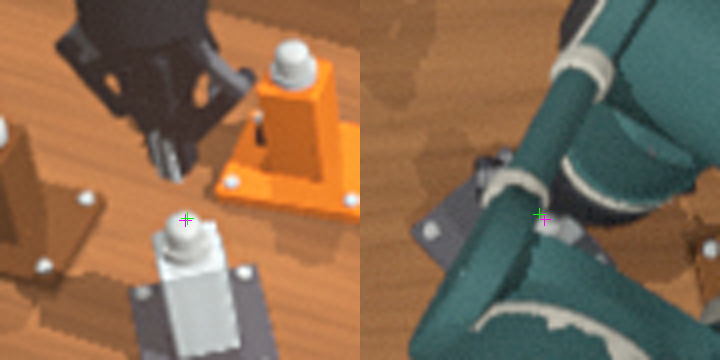

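Tips again appear about 10 px (~37 mm) up the image from the reported TCP, either too high or displaced away from the camera. I'll settle this over a free patch of bench at (0.53,-0.12): go low there and feel for the surface.

Call:
servo_tool --plan '[[[0,0,-0.04],0],[[0,0,-0.04],0],[[-0.028,0.04,0],0],[[-0.028,0.04,0],0],[[-0.028,0.04,0],0],[[0,0.03,0.04],0],[[0,0,0.04],0],[[0,0,0.04],0]]'

```text
t: 5.9
eef_pos: [0.5299, -0.1177, 0.0834]
ee_rot: [-0.004, 3.14, -0.001]
wrist_force: [0.2, -0.6, -0.5]
gripper_width: 0.0
```

Call:
servo_tool --plan '[[[0,0,0.03],0],[[0,0,0.02],0],[[0,0,0],0],[[0,0,0],0],[[0,0,0],0]]'

```text
t: 6.4
eef_pos: [0.5307, -0.1194, 0.0358]
ee_rot: [-0.0, 3.138, -0.001]
wrist_force: [-0.1, -0.1, -0.1]
gripper_width: 0.0005
```

```bash
python3 -c "
from look import *
look('c5',[.53,-.12,.03],w=45,k=4)"
```

```text
eef [ 0.5306 -0.1194  0.0357] sd [0.0002 0.0001 0.0002] F [-0.23 -0.12 -0.47] [0.33 0.41 0.23] t 6.6
```

View pics/c5.png

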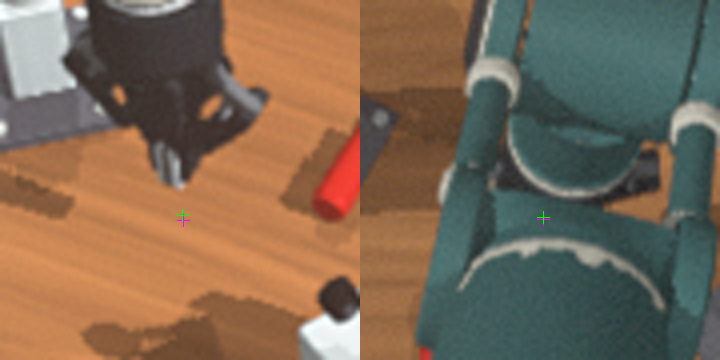

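Call:
servo_tool --plan '[[[0,0,0.01],0],[[0,0,0.01],0],[[0,0,0.004],0],[[0,0,0.003],0],[[0,0,0],0]]'

```text
t: 7.2
eef_pos: [0.5283, -0.1187, 0.0059]
ee_rot: [0.0, -3.14, -0.001]
wrist_force: [-0.5, -0.4, 0.3]
gripper_width: -0.0002
```

Call:
servo_tool --plan '[[[0,0,0.002],0],[[0,0,0.002],0],[[0,0,0],0]]'

```text
t: 7.5
eef_pos: [0.529, -0.1189, 0.0028]
ee_rot: [0.0, -3.141, -0.0]
wrist_force: [-0.7, -0.2, -0.2]
gripper_width: -0.0001
```

Call:
servo_tool --plan '[[[0,0,0.002],0],[[0,0,0.002],0],[[0,0,0],0]]'

```text
t: 7.8
eef_pos: [0.5287, -0.1188, -0.0014]
ee_rot: [0.0, -3.141, -0.0]
wrist_force: [-0.8, 0.4, 0.6]
gripper_width: 0.0001
```

Call:
servo_tool --plan '[[[0,0,0.002],0],[[0,0,0.001],0],[[0,0,0],0]]'

```text
t: 8.1
eef_pos: [0.5288, -0.1188, -0.0043]
ee_rot: [0.0, -3.141, -0.0]
wrist_force: [0.0, 0.4, -0.2]
gripper_width: 0.0005
```

```bash
python3 -c "
from look import *
look('c6',[.53,-.12,0],w=45,k=4)"
```

```text
eef [ 0.529  -0.1189 -0.0041] sd [0.0001 0.     0.0001] F [ 0.04 -0.01  0.43] [0.36 0.35 0.51] t 8.3
```

View pics/c6.png

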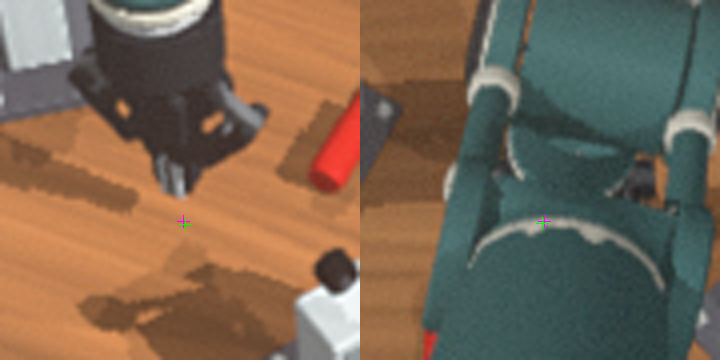

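No contact at −4 mm, so the tips really are above the reported TCP. I'll keep feeling down.

Call:
servo_tool --plan '[[[0,0,0.003],0],[[0,0,0.003],0],[[0,0,0],0]]'

```text
t: 8.7
eef_pos: [0.5284, -0.1187, -0.0108]
ee_rot: [0.0, -3.14, -0.001]
wrist_force: [-0.2, 0.2, -0.6]
gripper_width: -0.0
```

Call:
servo_tool --plan '[[[0,0,0.002],0],[[0,0,0.002],0],[[0,0,0],0]]'

```text
t: 9.0
eef_pos: [0.5287, -0.1188, -0.0145]
ee_rot: [0.0, -3.141, -0.0]
wrist_force: [0.2, 0.1, -0.7]
gripper_width: 0.0001
```

Call:
servo_tool --plan '[[[0,0,0.002],0],[[0,0,0.002],0],[[0,0,0],0]]'

```text
t: 9.3
eef_pos: [0.5287, -0.1188, -0.0185]
ee_rot: [0.0, -3.141, -0.0]
wrist_force: [0.6, -0.1, 0.5]
gripper_width: 0.0003
```

Call:
servo_tool --plan '[[[0,0,0.002],0],[[0,0,0.001],0],[[0,0,0],0]]'

```text
t: 9.6
eef_pos: [0.5288, -0.1188, -0.0213]
ee_rot: [0.0, -3.141, -0.0]
wrist_force: [0.0, -0.4, 0.5]
gripper_width: 0.0
```

Call:
servo_tool --plan '[[[0,0,0.002],0],[[0,0,0.001],0],[[0,0,0],0]]'

```text
t: 9.9
eef_pos: [0.5288, -0.1189, -0.0244]
ee_rot: [0.0, -3.141, -0.0]
wrist_force: [-0.1, -0.4, 0.8]
gripper_width: -0.0001
```

Call:
servo_tool --plan '[[[0,0,0.002],0],[[0,0,0.001],0],[[0,0,0],0]]'

```text
t: 10.2
eef_pos: [0.5288, -0.1188, -0.0274]
ee_rot: [0.0, -3.141, -0.0]
wrist_force: [-0.8, 0.5, -0.2]
gripper_width: 0.0001
```

```bash
python3 -c "
from look import *
p=look('c7',[.53,-.12,0],w=45,k=4)
print(ray('scene',proj('scene',p)+[-.75,-6.5],0))"
```

```text
eef [ 0.529  -0.1189 -0.0272] sd [0.0001 0.     0.0001] F [0.04 0.17 0.16] [0.48 0.2  0.52] t 10.4
[ 0.52837821 -0.1189222   0.        ]
```

Call:
servo_tool --plan '[[[0,0,0.002],0],[[0,0,0],0],[[0,0,0],0]]'

```text
t: 10.8
eef_pos: [0.5289, -0.1189, -0.0292]
ee_rot: [0.0, -3.141, -0.0]
wrist_force: [-0.1, -0.9, -0.5]
gripper_width: -0.0002
```

Call:
servo_tool --plan '[[[0,0,0.002],0],[[0,0,0],0],[[0,0,0],0]]'

```text
t: 11.1
eef_pos: [0.5289, -0.1189, -0.0312]
ee_rot: [0.0, -3.141, -0.0]
wrist_force: [-1.2, -0.2, -0.2]
gripper_width: -0.0003
```

Call:
servo_tool --plan '[[[0,0,0.002],0],[[0,0,0],0],[[0,0,0],0]]'

```text
t: 11.4
eef_pos: [0.5289, -0.1189, -0.0332]
ee_rot: [0.0, -3.141, -0.0]
wrist_force: [-0.3, 0.6, 0.4]
gripper_width: 0.0003
```

Call:
servo_tool --plan '[[[0,0,0.002],0],[[0,0,0],0],[[0,0,0],0]]'

```text
t: 11.7
eef_pos: [0.5289, -0.1189, -0.0352]
ee_rot: [0.0, -3.141, -0.0]
wrist_force: [-0.3, 0.4, 1.0]
gripper_width: -0.0
```

Call:
servo_tool --plan '[[[0,0,0.002],0],[[0,0,0],0],[[0,0,0],0]]'

```text
t: 12.0
eef_pos: [0.5289, -0.1189, -0.0372]
ee_rot: [0.0, -3.141, -0.0]
wrist_force: [0.4, 0.3, 1.2]
gripper_width: 0.0001
```

Call:
servo_tool --plan '[[[0,0,0.002],0],[[0,0,0],0],[[0,0,0],0]]'

```text
t: 12.3
eef_pos: [0.5289, -0.1189, -0.0392]
ee_rot: [0.0, -3.141, -0.0]
wrist_force: [-0.4, -0.5, -0.4]
gripper_width: 0.0
```

```bash
python3 -c "
from look import *
p=look('c8',[.53,-.12,0],cams=('scene',),w=30,k=12,n=1)"
```

```text
eef [ 0.5289 -0.1189 -0.0392] sd [0. 0. 0.] F [-0.05  0.78  0.48] [0. 0. 0.] t 12.35
```

View pics/c8.png

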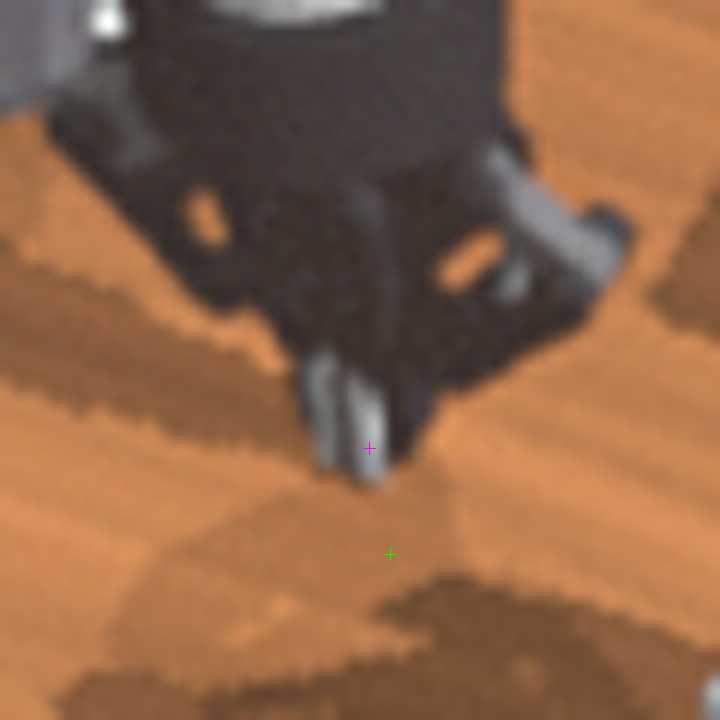

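Allowing for the near corner of the pads (crop 372,475), the tip centre sits about on the bench point (magenta, 370,448). The true tip is therefore about 40 mm behind the reported TCP, and contact should come within the next few mm.

Call:
servo_tool --plan '[[[0,0,0.001],0],[[0,0,0],0],[[0,0,0],0]]'

```text
t: 12.7
eef_pos: [0.5291, -0.1189, -0.0393]
ee_rot: [0.0, -3.141, -0.0]
wrist_force: [-2.3, 0.3, 5.8]
gripper_width: -0.0
```

Call:
servo_tool --plan '[[[0,0,0.001],0],[[0,0,0],0],[[0,0,0],0]]'

```text
t: 13.0
eef_pos: [0.5291, -0.1189, -0.0394]
ee_rot: [0.001, -3.141, -0.0]
wrist_force: [-5.4, 1.5, 13.4]
gripper_width: -0.0001
```

Call:
servo_tool --plan '[[[0,0,0.001],0],[[0,0,0],0],[[0,0,0],0]]'

```text
t: 13.3
eef_pos: [0.5291, -0.1189, -0.0394]
ee_rot: [0.001, -3.141, -0.0]
wrist_force: [-8.0, 2.3, 21.5]
gripper_width: 0.0
```

Contact at reported z = −0.0393, so tip z = reported z + 0.039. Dome contact is then expected at reported z ≈ 0.079. Going back to the plunger.

Call:
servo_tool --plan '[[[0,0,-0.045],0],[[0,0,-0.048],0],[[0,0,-0.048],0],[[0.021,-0.038,-0.02],0],[[0.021,-0.038,0],0],[[0.022,-0.039,0],0],[[0.022,-0.039,0],0],[[0,0,0],0]]'

```text
t: 14.1
eef_pos: [0.4407, -0.2769, 0.1191]
ee_rot: [-0.008, -3.141, 0.003]
wrist_force: [-0.2, 0.9, 0.2]
gripper_width: 0.0004
```

Call:
servo_tool --plan '[[[0,0,0.015],0],[[0,0,0.015],0],[[0,0,0],0],[[0,0,0],0]]'

```text
t: 14.5
eef_pos: [0.4426, -0.2711, 0.0872]
ee_rot: [0.003, -3.139, -0.003]
wrist_force: [0.2, -0.7, -0.4]
gripper_width: -0.0003
```

Call:
servo_tool --plan '[[[0,-0.001,0.004],0],[[0,0,0.003],0],[[0,0,0.003],0],[[0,0,0.002],0],[[0,0,0],0]]'

```text
t: 15.0
eef_pos: [0.4433, -0.2739, 0.077]
ee_rot: [-0.0, 3.141, -0.0]
wrist_force: [0.3, 0.8, 1.5]
gripper_width: -0.0002
```

Call:
servo_tool --plan '[[[0,0,0.002],0],[[0,0,0.001],0],[[0,0,0],0],[[0,0,0],0]]'

```text
t: 15.4
eef_pos: [0.4433, -0.274, 0.0741]
ee_rot: [-0.0, 3.141, -0.0]
wrist_force: [1.0, 1.0, 1.6]
gripper_width: -0.0002
```

```bash
python3 -c "
from look import *
look('c9',[.443,-.273,.11],cams=('scene',),w=30,k=10)"
```

```text
eef [ 0.4433 -0.274   0.0741] sd [0. 0. 0.] F [1.02 0.52 2.52] [0.64 0.72 0.38] t 15.6
```

View pics/c9.png

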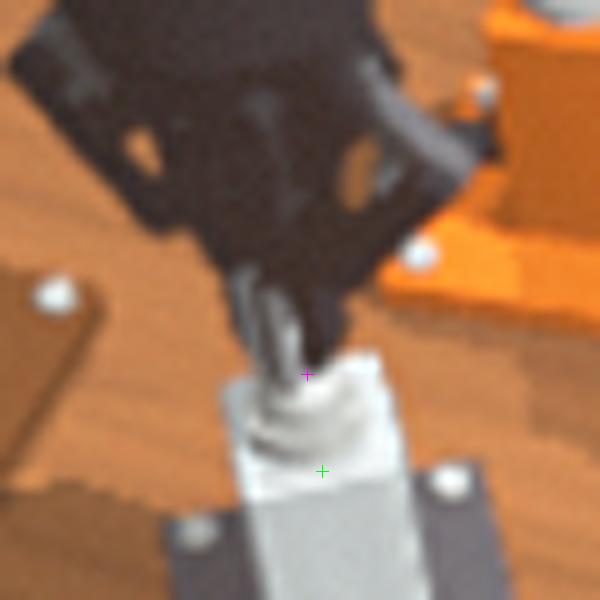

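The closed fingers sit on the dome (crop ~300,380). The force is 2.5 N, which fits about 4.5 mm of travel. I'll press 3.5 mm more, then lift.

Call:
servo_tool --plan '[[[0,0,0.002],0],[[0,0,0.0015],0],[[0,0,0],0],[[0,0,0],0],[[0,0,0],0],[[0,0,0],0]]'

```text
t: 16.25
eef_pos: [0.4433, -0.274, 0.0705]
ee_rot: [-0.0, 3.141, -0.0]
wrist_force: [2.0, 0.4, 3.2]
gripper_width: -0.0003
```

```bash
python3 -c "
from look import *
look('c10',[.443,-.273,.11],cams=('scene',),w=30,k=10,n=8)"
```

```text
eef [ 0.4432 -0.274   0.0705] sd [0. 0. 0.] F [2.18 0.67 2.98] [0.45 0.44 0.39] t 16.65
```

By position the press was 8.2 mm, and the 3.8 N total agrees. Lifting and moving over to the grey stick on its −y side.

Call:
servo_tool --plan '[[[0,0,-0.03],0],[[0,0,-0.045],0],[[0,0.01,-0.045],0],[[0,0.045,0],0],[[0,0.045,0],0],[[-0.004,0.045,0],0],[[-0.004,0.045,0],0],[[-0.004,0.045,0],0]]'

```text
t: 17.5
eef_pos: [0.4533, -0.0376, 0.1893]
ee_rot: [-0.001, -3.139, 0.001]
wrist_force: [1.5, 0.3, 0.3]
gripper_width: -0.0003
```

Call:
servo_tool --plan '[[[0,0.045,0],0],[[0,0.045,0],0],[[0,0.045,0],0],[[0,0.045,0],0],[[0,0.04,0],0],[[0,0,0],0],[[0,0,0],0]]'

```text
t: 18.2
eef_pos: [0.4537, 0.1809, 0.1891]
ee_rot: [0.004, -3.139, 0.004]
wrist_force: [-0.3, -0.6, -0.7]
gripper_width: -0.0001
```

Call:
servo_tool --plan '[[[-0.003,0,0.03],0],[[0,0,0.03],0],[[0,0,0.018],0],[[0,0.01,0],0],[[0,0.01,0],0],[[0,0,0],0],[[0,0,0],0]]'

```text
t: 18.9
eef_pos: [0.4592, 0.2016, 0.114]
ee_rot: [-0.001, 3.139, 0.001]
wrist_force: [0.6, 0.8, -0.1]
gripper_width: -0.0002
```

```bash
python3 -c "
from look import *
look('c11',[.457,.238,.17],cams=('scene',),w=30,k=10,n=2,up=.5)
for d in r.mark_of('scene','stick_tip'):print(d['p'],d['xy'])
print(proj('scene',[.457,.238,.17]))"
```

```text
eef [0.4588 0.2014 0.1137] sd [0.0001 0.0001 0.0001] F [-0.06  1.03 -0.11] [0.4  0.05 0.09] t 19.0
0.74 [466.4, 245.3]
0.66 [381.8, 205.6]
0.35 [272.3, 199.5]
[382.71266465 205.91377384]
```

View pics/c11.png

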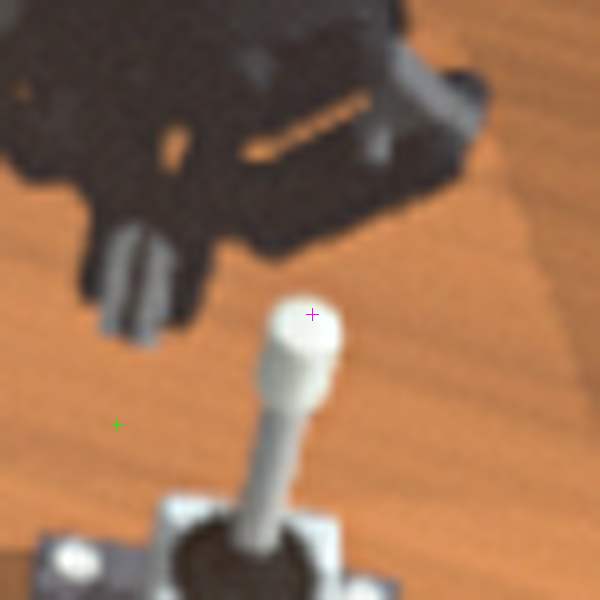

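The fingertips (crop 145,340) are clear of the grey stick (310,330), which is upright. Pushing along +y.

Call:
servo_tool --plan '[[[0,0.01,0],0],[[0,0.008,0],0],[[0,0.008,0],0],[[0,0.008,0],0],[[0,0.006,0],0],[[0,0.006,0],0],[[0,0,0],0],[[0,0,0],0]]'

```text
t: 19.9
eef_pos: [0.458, 0.2472, 0.1124]
ee_rot: [-0.001, 3.142, -0.0]
wrist_force: [-0.1, -0.7, 1.0]
gripper_width: -0.0005
```

```bash
python3 -c "
from look import *
look('c12',[.457,.238,.17],cams=('scene',),w=30,k=10,n=3,up=.5)
for d in r.mark_of('scene','stick_tip'):print(d['p'],d['xy'])
for a in(0,.25,.4,.5):print(a,proj('scene',[.457,.238+.085*np.sin(a),.085+.085*np.cos(a)]).round(1))"
```

```text
eef [0.458  0.247  0.1125] sd [0.     0.0001 0.    ] F [0.03 0.06 0.53] [0.67 0.29 0.08] t 20.05
0.69 [396.7, 211.5]
0.61 [465.0, 244.1]
0 [382.7 205.9]
0.25 [391.9 209.7]
0.4 [397.  212.6]
0.5 [400.1 214.7]
```

View pics/c12.png

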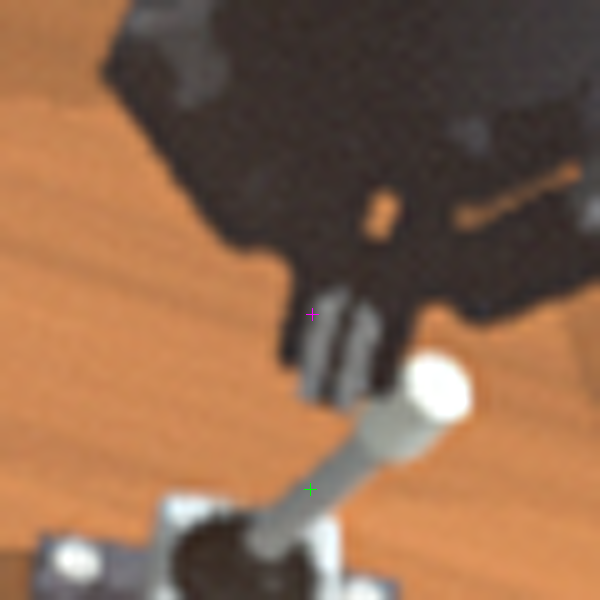

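The stick is leaning about 0.4 rad: its tip at (396.7,211.5) matches the 0.4 rad prediction. I'll add a little more, hold, then back off slowly so it springs up, and lift.

Call:
servo_tool --plan '[[[0,0.004,0],0],[[0,0,0],0],[[0,0,0],0],[[0,0,0],0],[[0,-0.012,0],0],[[0,-0.015,0],0],[[0,-0.02,0],0],[[0,-0.02,0],0]]'

```text
t: 20.95
eef_pos: [0.4576, 0.1824, 0.1123]
ee_rot: [0.0, -3.141, 0.001]
wrist_force: [-0.3, -0.3, 0.1]
gripper_width: 0.0
```

Call:
servo_tool --plan '[[[0,0,-0.04],0],[[0,0,-0.03],0],[[0,0,0],0],[[0,0,0],0]]'

```text
t: 21.35
eef_pos: [0.4585, 0.1833, 0.1832]
ee_rot: [0.001, 3.14, 0.001]
wrist_force: [0.1, -0.1, -0.2]
gripper_width: -0.0001
```

```bash
python3 -c "
from look import *
s=r.read_state();print(s['eef_pos'])
for c in('scene','top'):
  r.camera(c)
  for n,z in(('stick_tip',.17),('roller',.129),('roller_switch',0),('stick_switch',0),('plunger_top',.118)):
    for d in r.mark_of(c,n):print(c,n,round(d['p'],2),np.round(d['xy'],1),ray(c,d['xy'],z).round(3))"
```

```text
[0.45847235 0.18329029 0.18321277]
scene stick_tip 0.61 [468.7 243.6] [0.483 0.429 0.17 ]
scene stick_tip 0.45 [383.9 207.6] [0.461 0.242 0.17 ]
scene roller 0.59 [266.2 240.2] [0.616 0.03  0.129]
scene roller_switch 0.83 [278.2 260.5] [0.578 0.04  0.   ]
scene roller_switch 0.35 [153.  259.8] [ 0.697 -0.239  0.   ]
scene stick_switch 0.85 [368.5 253.1] [0.47  0.233 0.   ]
scene stick_switch 0.67 [449.7 285.9] [0.482 0.432 0.   ]
scene plunger_top 0.67 [191.9 182.7] [ 0.527 -0.21   0.118]
scene plunger_top 0.53 [186.1 153.3] [ 0.446 -0.273  0.118]
scene plunger_top 0.53 [215.5 106.3] [ 0.254 -0.291  0.118]
scene plunger_top 0.47 [133.4 123.1] [ 0.403 -0.462  0.118]
top stick_tip 0.61 [ 97.1 211.5] [0.497 0.44  0.17 ]
top stick_tip 0.37 [182.7 225.3] [0.455 0.233 0.17 ]
top roller 0.5 [268.9 165.1] [0.608 0.022 0.129]
top roller_switch 0.83 [261.3 182.7] [0.597 0.047 0.   ]
top roller_switch 0.16 [269.2 164.8] [0.648 0.023 0.   ]
top stick_switch 0.95 [192.9 233.5] [0.462 0.238 0.   ]
top stick_switch 0.88 [122.6 230.7] [0.478 0.429 0.   ]
top plunger_top 0.59 [466.5 233.8] [ 0.414 -0.462  0.118]
top plunger_top 0.57 [404.4 296.1] [ 0.268 -0.295  0.118]
```

The stick is upright again, at (383.9,207.6) versus (384.9,207.0) at the start. The roller is at about (0.610,0.025), with contact expected at reported z ≈ 0.101.

Call:
servo_tool --plan '[[[-0.03,-0.0315,0],0],[[-0.03,-0.0315,0],0],[[-0.03,-0.0315,0],0],[[-0.03,-0.0315,0],0],[[-0.031,-0.032,0.02],0],[[0,0,0.03],0],[[0,0,0.015],0],[[0,0,0],0]]'

```text
t: 22.75
eef_pos: [0.6058, 0.0263, 0.1137]
ee_rot: [0.0, -3.134, -0.0]
wrist_force: [0.6, -0.1, -0.2]
gripper_width: -0.0001
```

Call:
servo_tool --plan '[[[0,0,0],0],[[0,0,0.006],0],[[0,0,0.005],0],[[0,0,0.004],0],[[0,0,0.003],0],[[0,0,0],0],[[0,0,0],0]]'

```text
t: 23.45
eef_pos: [0.6093, 0.0262, 0.0998]
ee_rot: [-0.0, 3.141, 0.0]
wrist_force: [-0.3, -0.5, 1.3]
gripper_width: -0.0
```

```bash
python3 -c "
from look import *
look('c13',[.61,.025,.13],cams=('scene',),w=30,k=10,n=3,up=.5)"
```

```text
eef [0.6093 0.0262 0.0998] sd [0. 0. 0.] F [0.56 0.36 1.23] [0.36 0.62 0.81] t 23.6
```

Contact is starting at z = 0.0998, as predicted. The picture allowance is used up, so I'll continue by force and network marks.

Call:
servo_tool --plan '[[[0,0,0.003],0],[[0,0,0.003],0],[[0,0,0.003],0],[[0,0,0],0],[[0,0,0],0]]'

```text
t: 24.15
eef_pos: [0.609, 0.0261, 0.0903]
ee_rot: [0.0, -3.141, -0.0]
wrist_force: [2.1, -0.3, 2.9]
gripper_width: -0.0001
```

```bash
python3 -c "
from look import *
look('c14',[.61,.025,.13],cams=('scene',),n=5)
for d in r.mark_of('scene','roller'):print(d['p'],d['xy'])
print(proj('scene',[.609,.0255,.129]),proj('scene',[.611,.0235,.119]))"
```

```text
eef [0.6089 0.0261 0.0904] sd [0. 0. 0.] F [ 1.91 -1.35  3.34] [0.43 0.16 0.56] t 24.4
0.63 [265.8, 241.6]
0.3 [345.8, 334.0]
[265.88966896 237.01159798] [264.79993039 240.04214876]
```

Call:
servo_tool --plan '[[[0,0,0.003],0],[[0,0,0.003],0],[[0,0,0],0],[[0,0,0],0],[[0,0,0],0],[[0,0,0],0]]'

```text
t: 25.1
eef_pos: [0.6087, 0.0262, 0.0843]
ee_rot: [0.0, -3.141, -0.0]
wrist_force: [1.6, -1.1, 3.9]
gripper_width: -0.0
```

```bash
python3 -c "
from look import *
look('c15',[.61,.025,.13],cams=('scene',),n=5)
for d in r.mark_of('scene','roller'):print(d['p'],d['xy'])
print(proj('scene',[.613,.022,.113]))"
```

```text
eef [0.6088 0.0262 0.0843] sd [0. 0. 0.] F [ 1.28 -0.43  3.29] [0.5  0.3  0.46] t 25.35
0.48 [265.1, 246.3]
[263.87770659 242.06931535]
```

By position the roller is down 16.5 mm (~0.29 rad), the 3.5 N agrees, and its mark moved down about 7 px or more. I'll go 2 mm further, then lift away.

Call:
servo_tool --plan '[[[0,0,0.002],0],[[0,0,0],0],[[0,0,0],0],[[0,0,-0.01],0],[[0,0,-0.015],0],[[0,0,-0.03],0],[[0,0,-0.04],0],[[0,0,-0.04],0]]'

```text
t: 26.25
eef_pos: [0.6076, 0.0263, 0.2186]
ee_rot: [0.0, -3.139, -0.0]
wrist_force: [0.9, -0.2, -0.5]
gripper_width: -0.0002
```

Call:
servo_tool --plan '[[[0,0,-0.02],0],[[0,0,0],0],[[0,0,0],0],[[0,0,0],0],[[0,0,0],0],[[0,0,0],0]]'

```text
t: 26.85
eef_pos: [0.608, 0.0261, 0.2356]
ee_rot: [0.0, -3.138, 0.0]
wrist_force: [-0.5, -0.6, 0.6]
gripper_width: 0.0
```

```bash
python3 -c "
from look import *
s=r.read_state();print(s['t'],s['eef_pos'],s['wrist_force'])
a=cv2.imread('pics/scene0.png');im=r.camera('scene')
for n,z in(('stick_tip',.17),('roller',.129),('roller_switch',0),('stick_switch',0),('plunger_top',.118),('plunger_switch',0)):
    for d in r.mark_of('scene',n):print(n,round(d['p'],2),np.round(d['xy'],1),ray('scene',d['xy'],z).round(3))
g=lambda i:cv2.cvtColor(i,cv2.COLOR_BGR2GRAY).astype(np.float32)
for n,p,w in(('plunger',[.443,-.273,.09],18),('stick',[.457,.238,.1],22),('roller',[.607,.025,.12],12),('rollerplate',[.597,.045,.02],14)):
    u=proj('scene',p).astype(int);b=np.s_[u[1]-w:u[1]+w,u[0]-w:u[0]+w]
    print(n,cv2.phaseCorrelate(g(a)[b],g(im)[b]))"
```

```text
26.85 [0.60798462 0.02610256 0.23556981] [-0.48046579 -0.6104034   0.63763872]
stick_tip 0.65 [464.9 244.9] [0.489 0.422 0.17 ]
stick_tip 0.41 [387.3 207.6] [0.458 0.249 0.17 ]
stick_tip 0.26 [371.9 252.8] [0.585 0.253 0.17 ]
roller 0.7 [265.7 238.3] [0.612 0.027 0.129]
roller 0.53 [275.6 264.6] [0.666 0.074 0.129]
roller_switch 0.79 [279.3 263.4] [0.584 0.046 0.   ]
roller_switch 0.67 [345.6 335.4] [0.695 0.252 0.   ]
roller_switch 0.55 [387.  205.7] [0.308 0.232 0.   ]
stick_switch 0.97 [373.3 250.2] [0.457 0.241 0.   ]
stick_switch 0.75 [445.9 288.4] [0.492 0.425 0.   ]
plunger_top 0.64 [185.5 151.4] [ 0.44  -0.278  0.118]
plunger_top 0.49 [267.5 238.4] [0.604 0.027 0.118]
plunger_top 0.43 [213.6 109.7] [ 0.269 -0.289  0.118]
plunger_top 0.42 [135.7 123.7] [ 0.402 -0.455  0.118]
plunger_top 0.26 [192.4 183.6] [ 0.529 -0.207  0.118]
plunger_switch 0.85 [144.4 154.4] [ 0.401 -0.457  0.   ]
plunger_switch 0.8 [191.4 183.2] [ 0.444 -0.278  0.   ]
plunger_switch 0.76 [219. 139.] [ 0.26 -0.29  0.  ]
plunger ((0.050578051292426096, 0.052658642052165305), 0.9968751930160287)
stick ((0.46074504791485893, 0.4636910309357418), 0.9829011992466302)
roller ((-0.0007627269750329901, 0.07115284253152332), 1.0155758058859243)
rollerplate ((-0.01635447777784016, 0.03138759966255833), 0.9973617471588982)
```

```bash
python3 -c "
from bench import r
print(r.close_job())"
```

```text
the job is handed in; nothing more can be done
None
```

I worked all three switches in order with the closed fingertips and handed the job in with the arm lifted clear at about 27 s. The hand-in reports no verdict, and I could not read the joint values directly, so the travels below are estimates.

| Switch | How far it was worked | What supports it |
|---|---|---|
| Plunger (grey) | about 8 mm of 10 | tool height and about 3.8 N |
| Wobble stick (grey) | about 0.4 rad or slightly more | its tip position in the picture; the force was within sensor noise |
| Roller arm | about 0.29 rad, then 2 mm further | tool height and about 3.5 N |

**Final check:** compared with the first picture, the plunger switch and roller switch were within 0.1 px of where they began, with plunger and roller back up. The stick switch shifted about 0.65 px, roughly 2–3 mm against the 15 mm limit. The network placed its tip back upright to within a few px. I moved well clear of the pinion, rack piece, mug and screwdriver but did not measure them again afterwards.

**What disagreed:** the reported TCP lies about 39 mm beyond the real fingertips. The picture showed this, and I confirmed it by touching down on a free patch of bench, which reached 21.5 N on the bench itself. I corrected for this offset in all three presses.

**What failed:** I had used up the picture allowance by the roller press. I judged that press by force, tool height and the network's roller mark instead of by eye.

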